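# Eject the cake from the topping stand and hold it up level

### The arm

A 6-joint arm with a two-finger parallel gripper is mounted at the origin on a cart in front of the work surface, level with it; the furniture and walls round the work are solid. World frame = base frame: x ahead of the robot, y to its left, z up, the work surface at z = 0. Lengths are in m, angles in rad, forces in N, time in s.
With the tool pointing down it reaches from about 0.4 to 0.925 m from the base axis. Payload 12.5 kg.
Tool frame: the origin (TCP) lies on the mounting face of the last link; the fingertips stand 190 mm ahead of it and the grasp point (between the pads) lies 171 mm ahead of it (arm.grip_depth is the z of the grasp point in the tool frame, in m); z points along the fingers, y is the line along which they close (so a half turn about z gives the same grasp; the last joint's range is limited). The gripper opens to 95 mm and grips with 3 to 60 N. Pads are 20 mm wide; open, the fingers measure 119 mm over their backs; the gripper's body (75 mm by 180 mm) begins 59 mm behind the grasp point.
Start: joints at [1.162, 0.491, 1.559, -0, 1.092, -0.106], TCP at [0.186, 0.597, 0.405] pointing down, gripper open.
Joint ranges: [-3.1, 3.1], [-0.84, 2.19], [0.05, 2.79], [-1.13, 4.28], [0.06, 2.93], [-2.69, 2.69]. Speed limits (rad/s): [2.22, 2.22, 2.79, 3.14, 3.14, 3.14].

### API

Orientations are given as a unit quaternion [x, y, z, w].
In Python, from rig import arm gives the robot as it stands. The module is installed in compiled form; this text tells all that it offers.
- The arm moves only by the tool step_arm, never from a script. Its argument "series" is a list of rows, each a list of 6 numbers: the shift along the tool's x, y, z in mm, then the turn, a rotation vector about the tool's x, y, z in degrees. In form: [[dx, dy, dz, ax, ay, az], ...]. A call has 1 to 12 rows; each row shifts and turns the commanded pose from where the row before left it, along the tool's axes as they then stand; what a row does not reach is not made up. A row lasts 1/10 s, in which the tool goes at most 50 mm and 8.59 degrees, less where a joint would pass 70% of its speed; a pose out of reach is approached as far as the arm can. A call is refused whole if a number of a shift passes 50 or a number of a turn 8.59, either way. A call with a gripper value outside its range is refused whole. "grip" is the closure, from 0 (fully open) to 1 (shut), set as the call begins (left out, the last holds). The fingers move at their own pace and stop on an object; the grip force is fixed at half the most. Time passes only in rows, so rows that do not move let the fingers close. It gives the time, the measured TCP pose, the force, the opening and the grip force at its end, in the units of the state.
- arm.get_obs(): the state, without advancing time (a new reading comes with each control period).
- arm.camera(name): name is "scene" or "top"; returns the picture (384x512x3 uint8, blue, green, red); there is no depth.
- arm.get_calibration(name): a dict with "fx", "fy", "cx", "cy" (pixels), "camera_from_world" (4x4, takes a point from world to camera coordinates). Camera axes: x right, y up, looking along -z (the intrinsics and any distortion apply to the point x, -y, -z); pixel columns grow to the right and rows downward; lengths in m; the calibration is good to about 2 mm. A picture is of the moment at which its call begins. get_calibration takes no time and is no camera call.
- arm.finish_job(): hands the job in; it is judged then, once.
The state is a dict: "t": time; "q": joint angles; "qvel": joint speeds; "effort": joint torques, N m; "position": TCP position; "orientation": TCP orientation; "contact_force": force on the tool from outside, world axes, zero at the start; "moment": the same for the moment, N m; "opening": finger opening in m; "gripper_force": force on a finger pad.
Only numpy, scipy, OpenCV 4.12 (cv2) and the standard library are available. Lean on these libraries where they do the work, as an engineer would, in place of code of your own. Each camera call takes 0.05 s, during which the arm holds its last target. There are 200 camera calls.

### The job

The finished foil cake sits sunk in the well of the pedal stand. Press the stand's pedal down to its stop with the gripper so that the ejector raises the cake, let the pedal spring back, then take the raised cake by its long sides, lift it at least 10 cm above the top of the stand and hold it there steady and level for inspection: finish while still holding it. Never tip the cake over, and leave the other things on the worktop where they are.

Things in the scene. Friction and masses are not known exactly. Their poses are not given: they have to be found in the camera images.
- stand: fixed topping stand: a steel well (outside 81 mm in x, 129 mm in y, 56 mm high, open at the top, walls 8 mm) on a base plate 130x150 mm. Origin on the worktop under the well's centre; its x axis points from the pedal to the well, away from the robot give or take 0.4 rad, its y along the well's long side
- well_rim (a point): centre of the well's opening, at the height of its rim, 56 mm above the worktop; axes as the stand's
- pedal (a joint): angle of the spring pedal: 0 up at rest, 0.38 rad down at its stop. It hinges on a pin along the stand's y, 55 mm in front of the well's centre and 24 mm above the worktop, and springs back up by itself. About 10 N on the pad takes it to the stop
- pedal_pad (a point): centre of the top of the pedal's tread, which moves with the pedal: a ribbed dark plate 52 mm (x) by 64 mm (y), 133 mm in front (-x) of the well's centre. Up it is about 62 mm above the worktop, at the stop about 30 mm and 7 mm farther from the well. Press it straight down from above
- ejector (a joint): height by which the ejector plate in the floor of the well has been raised: 0 down, about 0.028 m after the pedal has been fully pressed. It stays up by friction when the pedal comes back
- cake: the cake to hold: custard cake in an oval foil cup, 59 mm (x) by 107 mm (y) by 28 mm high, about 85 g, slightly narrower at the foot; origin under its centre. It stands on the ejector plate, its length along the stand's y: at first foot 26 mm above the worktop, top 2 mm below the rim, too deep to grip; once ejected foot about 54 mm, top 82 mm, to be gripped across its 59 mm width above the rim
- spare_cake: second foil cake just like the first, 59x105x28 mm, standing on the worktop beside the stand; origin under its centre. Leave it alone
- tape_roll: roll of masking tape lying flat, 97 mm across, 25 mm high; origin under its centre. Leave it alone
- shaker: upright steel sugar shaker, 68 mm across, 106 mm high; origin under its centre. Leave it alone
- pad: order pad lying flat, 148x109x13 mm; origin under its centre. Leave it alone
- marker: marker pen lying down, 135 mm long, 17 mm thick; origin under its centre. Leave it alone
- shears: pair of scissors lying flat, 199x87x9 mm; origin under its centre. Leave it alone

How it is judged:
By the outcome, as a careful person would: the job done as asked, in the order asked, and still so for the second after the job is handed in, while the arm keeps its last pose, push and grip.
It also fails if it takes over 48 s, if anything falls off the work surface, if the arm or the gripper's body presses on something with over 40 N, if the wrist force passes 120 N, or if a joint passes its speed limit or range.

## Working session

There is one attempt and no reset: what is moved stays moved. The work goes in short steps, Python scripts to look and compute and a tool call to move; the robot and the scene stay as the last step left them, time stands still between calls to the robot, and variables do not carry over. Pictures are saved under pics/ and viewed, at most 10 in all, crops included, and the job is handed in when it is done.

Besides the shell and the picture viewer there is one more tool, called after "Emit:" as name([rows], argument=value, ...), one row to a line, values as JSON. step_arm: Moves the arm, as the interface text tells. Its arguments: {"type":"object","properties":{"series":{"type":"array","items":{"type":"array","items":{"type":"number"}}},"grip":{"type":"number"}},"required":["series"]}

```bash
mkdir -p pics; python3 - <<'E'
from rig import arm
import cv2,numpy as np
for n in("scene","top"):
    cv2.imwrite(f"pics/{n}0.png",arm.camera(n)); c=arm.get_calibration(n)
    print(n,{k:(np.round(v,4).tolist() if k=="camera_from_world" else v) for k,v in c.items()})
o=arm.get_obs(); print(o); print(arm.grip_depth)
E
```

```text
scene {'fx': 416.54725279257946, 'fy': 416.54725279257946, 'cx': 256.9515268504329, 'cy': 192.78371995732255, 'camera_from_world': [[0.9037, -0.4278, -0.0161, -0.5071], [0.2642, 0.5277, 0.8073, -0.2085], [-0.3369, -0.7339, 0.5899, -1.1018], [0.0, 0.0, 0.0, 1.0]]}
top {'fx': 430.9164046047734, 'fy': 430.9164046047734, 'cx': 252.6708814513555, 'cy': 193.04637701063655, 'camera_from_world': [[-0.006, -1.0, -0.0032, 0.0235], [0.9952, -0.0063, 0.0977, -0.5731], [-0.0977, -0.0026, 0.9952, -1.5075], [0.0, 0.0, 0.0, 1.0]]}
{'t': 0.1, 'q': array([ 1.16239037e+00,  4.91507601e-01,  1.55937175e+00,  5.22125706e-08,
        1.09169093e+00, -1.05603444e-01]), 'qvel': array([ 0.00012572, -0.00169245, -0.0025988 , -0.00043347, -0.00206489,
       -0.00139857]), 'effort': array([ 2.49443648e-03, -6.13620687e+01, -2.58605146e+01,  6.94087031e-02,
        4.69418638e-02, -1.74503816e-05]), 'position': array([0.1863455 , 0.59655389, 0.40422069]), 'orientation': array([ 1.50823503e-01,  9.88560586e-01, -4.72752579e-04, -1.24271276e-04]), 'contact_force': array([-0.36975857, -0.50337727, -0.86639025]), 'moment': array([0.00666328, 0.01363463, 0.01002399]), 'gripper_force': 0.0, 'opening': 0.09488548320143536}
0.1713
```

View pics/top0.png

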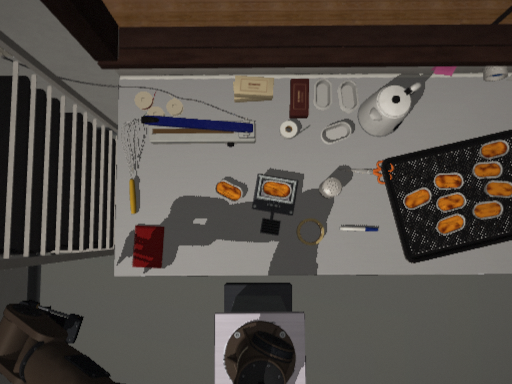

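View pics/scene0.png

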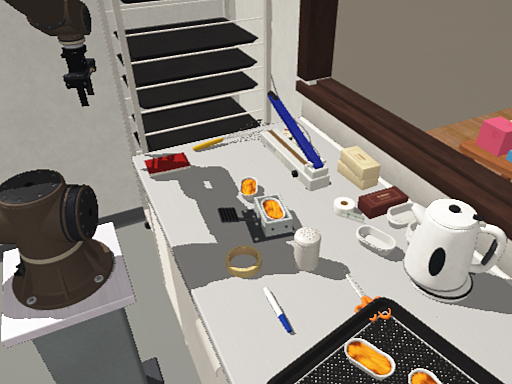

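The top view shows the stand's well at about (277,188) and the pedal tread at (270,226). The spare cake is at (229,190), the shaker at (330,187) and the tape at (310,231). In the scene view the well is at (272,210) and the tread at (229,214). I'll enlarge both.

```bash
python3 - <<'E'
import cv2,numpy as np
a=cv2.imread("pics/top0.png")[160:245,205:350]; b=cv2.imread("pics/scene0.png")[170:250,205:330]
a=cv2.resize(a,None,fx=5,fy=5,interpolation=cv2.INTER_CUBIC)
cv2.imwrite("pics/c1.png",a)
cv2.imwrite("pics/c2.png",cv2.resize(b,None,fx=6,fy=6,interpolation=cv2.INTER_CUBIC))
E
```

```text
(no output)
```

View pics/c1.png

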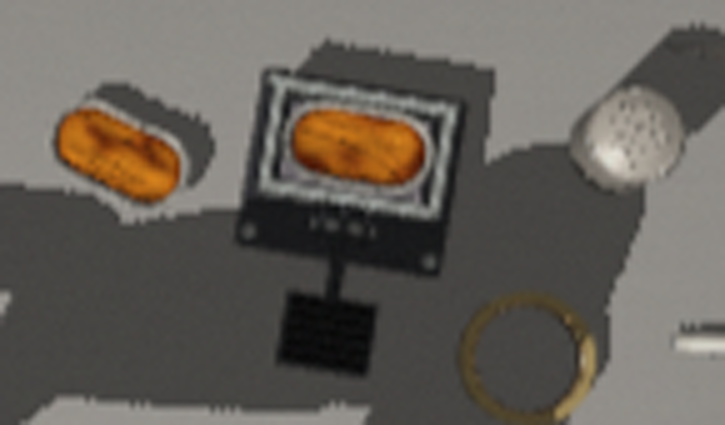

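View pics/c2.png

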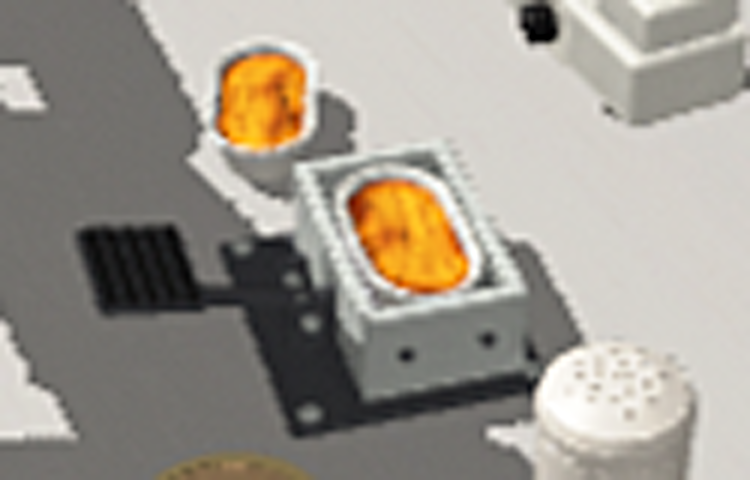

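```bash
cat > h.py <<'E'
import numpy as np,cv2
from rig import arm
def ray(n,uv,z):
    c=arm.get_calibration(n);T=np.array(c["camera_from_world"]);R=T[:3,:3];o=-R.T@T[:3,3]
    uv=np.atleast_2d(uv).astype(float)
    d=np.c_[(uv[:,0]-c["cx"])/c["fx"],-(uv[:,1]-c["cy"])/c["fy"],-np.ones(len(uv))]@R
    return o+d*((z-o[2])/d[:,2])[:,None]
def orange(n,img,box):
    x0,y0,x1,y1=box;h=cv2.cvtColor(img,cv2.COLOR_BGR2HSV)[y0:y1,x0:x1]
    m=((h[...,0]<25)&(h[...,1]>150)&(h[...,2]>90)).astype(np.uint8)
    k,l,s,_=cv2.connectedComponentsWithStats(m);i=1+np.argmax(s[1:,4])
    p=cv2.findContours((l==i).astype(np.uint8),0,1)[0][0][:,0]+[x0,y0]
    return p
E
python3 - <<'E'
from h import *
np.set_printoptions(precision=4,suppress=True)
up=lambda p,f,o:(np.array(p)+.5)/f-.5+np.array(o)
for n,f,o,rim,ped,box in(("top",5,(205,160),[(268,70),(463,103),(440,220),(257,188)],[(290,290),(378,302),(370,377),(276,364)],(250,170,305,205)),
 ("scene",6,(205,170),[(297,168),(445,142),(527,295),(365,318)],[(80,230),(182,222),(205,303),(103,313)],(250,190,295,225))):
    R=ray(n,up(rim,f,o),.056);P=ray(n,up(ped,f,o),.060)
    for X in(R,P): print(n,X.mean(0)[:2],np.linalg.norm(np.roll(X,-1,0)-X,axis=1),[np.round(np.arctan2(*(np.roll(X,-1,0)-X)[i,1::-1]),3) for i in range(4)])
    d=(R.mean(0)-P.mean(0))[:2];print("ped->well",np.linalg.norm(d),np.arctan2(d[1],d[0]))
    p=orange(n,cv2.imread(f"pics/{n}0.png"),box);C=ray(n,p,.054)[:,:2].astype(np.float32);print("cake",cv2.minAreaRect(C))
# pedal dark mask in top
g=cv2.imread("pics/top0.png").max(2)[216:238,255:290];m=(g<35).astype(np.uint8)
p=cv2.findContours(m,0,1)[0];p=max(p,key=cv2.contourArea)[:,0]+[255,216];print("ped mask",cv2.minAreaRect(ray("top",p,.06)[:,:2].astype(np.float32)))
E
```

```text
top [ 0.5855 -0.0619] [0.1388 0.084  0.1296 0.0836] [np.float64(-1.747), np.float64(2.933), np.float64(1.391), np.float64(-0.099)]
top [ 0.4542 -0.0405] [0.0616 0.0521 0.0656 0.0521] [np.float64(-1.712), np.float64(3.023), np.float64(1.428), np.float64(-0.195)]
ped->well 0.1330585246610563 -0.16143703355892286
cake ((0.5841124653816223, -0.06276252865791321), (0.0893189013004303, 0.04513302445411682), 79.24258422851562)
scene [ 0.5822 -0.0637] [0.0781 0.127  0.0779 0.1216] [np.float64(-0.177), np.float64(-1.747), np.float64(2.896), np.float64(1.398)]
scene [ 0.4534 -0.0382] [0.0496 0.0631 0.0477 0.0646] [np.float64(-0.335), np.float64(-1.799), np.float64(2.833), np.float64(1.371)]
ped->well 0.13128584036412128 -0.19498112612000193
cake ((0.5796607136726379, -0.06662185490131378), (0.08910957723855972, 0.04360643029212952), 79.47164916992188)
ped mask ((0.4600678086280823, -0.04063441604375839), (0.06202736496925354, 0.060263440012931824), 80.22376251220703)
```

Both views agree: the well centre is near (0.584, -0.063), the stand's yaw is about -0.175 rad, and the tread is near (0.453, -0.040). The tread-to-well distance comes out at 131–133 mm, as specified. I'll turn the tool so its y lies along the stand's x, with the gripper closed for pressing.

Emit:
step_arm([
  [0,0,0,0,0,8.27],
  [0,0,0,0,0,8.27],
  [0,0,0,0,0,8.27],
  [0,0,0,0,0,8.27],
  [0,0,0,0,0,8.27],
  [0,0,0,0,0,8.27],
  [0,0,0,0,0,8.27],
  [0,0,0,0,0,8.27],
  [0,0,0,0,0,8.27],
  [0,0,0,0,0,8.27],
], grip=1)

```text
t: 1.1
position: [0.1864, 0.5965, 0.4044]
orientation: [0.768, 0.64, -0.0, 0.0]
contact_force: [0.4, -0.0, 1.0]
opening: 0.0204
gripper_force: 0.0
```

Emit:
step_arm([
  [-30,30,0,0,0,0],
  [-34,34,0,0,0,0],
  [-34,34,0,0,0,0],
  [-34,34,0,0,0,0],
  [-34,34,0,0,0,0],
  [-34,34,0,0,0,0],
  [-34,34,0,0,0,0],
  [-34,34,0,0,0,0],
  [-34,34,0,0,0,0],
  [-34,34,0,0,0,0],
  [-34,34,0,0,0,0],
  [0,0,0,0,0,0],
])

```text
t: 2.3
position: [0.4886, 0.1639, 0.4044]
orientation: [0.768, 0.641, 0.0, 0.0]
contact_force: [-0.2, 0.8, 1.0]
opening: 0.0004
gripper_force: 0.0
```

Emit:
step_arm([
  [-40,0,0,0,0,0],
  [-42,-1,10,0,0,0],
  [-42,0,20,0,0,0],
  [-42,0,30,0,0,0],
  [-41,0,30,0,0,0],
  [0,0,20,0,0,0],
  [0,0,0,0,0,0],
])

```text
t: 3.0
position: [0.4488, -0.0345, 0.2943]
orientation: [0.767, 0.642, -0.001, -0.002]
contact_force: [0.2, 1.8, 0.5]
opening: 0.0007
gripper_force: 0.0
```

```bash
python3 - <<'E'
from h import *
np.set_printoptions(precision=4,suppress=True)
o=arm.get_obs();print(o["position"],o["contact_force"])
a=arm.camera("scene");cv2.imwrite("pics/s1.png",a)
b=cv2.resize(a[90:260,180:330],None,fx=3.5,fy=3.5,interpolation=cv2.INTER_CUBIC);cv2.imwrite("pics/s1c.png",b)
E
```

```text
[ 0.4488 -0.0345  0.2943] [0.2273 1.8302 0.5402]
```

View pics/s1c.png

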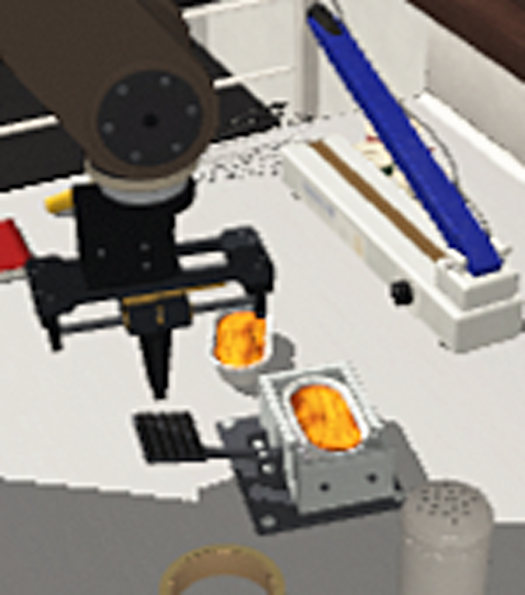

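The picture shows the closed fingertips just above the tread, at crop position (160,395), with the tread at (168,435). Now I'll press, in stages.

Emit:
step_arm([
  [-3,0,15,0,0,0],
  [0,0,15,0,0,0],
  [0,0,8,0,0,0],
  [0,0,8,0,0,0],
  [0,0,6,0,0,0],
  [0,0,0,0,0,0],
])

```text
t: 3.65
position: [0.4484, -0.0362, 0.2442]
orientation: [0.766, 0.643, -0.001, -0.001]
contact_force: [-2.3, 1.0, 3.2]
opening: 0.0002
gripper_force: 1.8
```

Emit:
step_arm([
  [0,0,4,0,0,0],
  [0,0,4,0,0,0],
  [0,0,4,0,0,0],
  [0,0,3,0,0,0],
  [0,0,3,0,0,0],
  [0,0,0,0,0,0],
  [0,0,0,0,0,0],
])

```text
t: 4.35
position: [0.4478, -0.0361, 0.2265]
orientation: [0.766, 0.643, -0.001, -0.002]
contact_force: [-7.0, 2.0, 7.3]
opening: 0.0003
gripper_force: 4.2
```

Emit:
step_arm([
  [0,0,2,0,0,0],
  [0,0,2,0,0,0],
  [0,0,2,0,0,0],
  [0,0,0,0,0,0],
  [0,0,0,0,0,0],
])

```text
t: 4.85
position: [0.4475, -0.036, 0.2206]
orientation: [0.766, 0.643, -0.001, -0.002]
contact_force: [-10.6, 2.0, 9.9]
opening: 0.0004
gripper_force: 5.7
```

Emit:
step_arm([
  [0,0,1.5,0,0,0],
  [0,0,1.5,0,0,0],
  [0,0,0,0,0,0],
  [0,0,0,0,0,0],
])

```text
t: 5.25
position: [0.4472, -0.036, 0.2198]
orientation: [0.766, 0.643, -0.001, -0.001]
contact_force: [-19.0, 3.1, 55.2]
opening: 0.0001
gripper_force: 28.6
```

The force rose sharply, so the pedal is at its stop. I'll release it.

Emit:
step_arm([
  [0,0,-3,0,0,0],
  [0,0,-10,0,0,0],
  [0,0,-15,0,0,0],
  [0,0,-30,0,0,0],
  [0,0,-40,0,0,0],
  [0,0,-40,0,0,0],
  [0,0,0,0,0,0],
  [0,0,0,0,0,0],
], grip=1)

```text
t: 6.05
position: [0.4487, -0.0366, 0.3563]
orientation: [0.766, 0.643, 0.001, 0.001]
contact_force: [-0.6, 0.6, -0.4]
opening: 0.0003
gripper_force: 0.0
```

```bash
python3 - <<'E'
from h import *
np.set_printoptions(precision=4,suppress=True)
o=arm.get_obs();print(o["position"],o["contact_force"])
S=arm.camera("scene");T=arm.camera("top");cv2.imwrite("pics/s2.png",S);cv2.imwrite("pics/t2.png",T)
r=lambda a,x,y:cv2.resize(a[y:y+100,x:x+100],None,fx=4,fy=4,interpolation=cv2.INTER_CUBIC)
cv2.imwrite("pics/2c.png",np.hstack([r(S,215,160),r(T,225,155)]))
for n,i,b in(("scene",S,(250,185,295,225)),("top",T,(250,165,305,205))):
    p=orange(n,i,b);print(n,p.min(0),p.max(0),cv2.minAreaRect(ray(n,p,.081)[:,:2].astype(np.float32)))
E
```

```text
[ 0.4487 -0.0366  0.3563] [-0.6334  0.6418 -0.3812]
scene [263 193] [282 210] ((0.5803388953208923, -0.06567122042179108), (0.08814375102519989, 0.04482380673289299), 81.29957580566406)
top [264 181] [290 195] ((0.5848299860954285, -0.06304547190666199), (0.09112202376127243, 0.04419001564383507), 78.26371002197266)
```

View pics/2c.png

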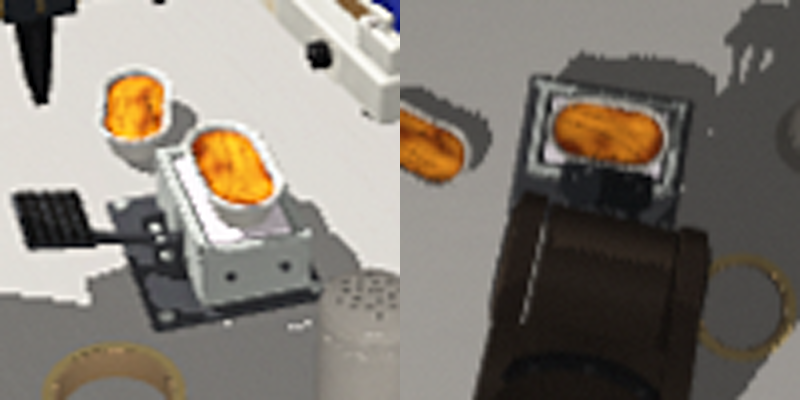

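The left half shows the cake clearly above the rim, at crop position (232,165), and the pedal sprung back up. The cake is at about (0.583, -0.064) and yaw -10°, so I'll move over it with the gripper open.

Emit:
step_arm([
  [-1,25,0,0,0,0],
  [-1,30,0,0,0,0],
  [-1,30,0,0,0,0],
  [-1,27,0,0,0,0],
  [0,25,0,0,0,0],
  [0,0,20,0,0,0],
  [0,0,20,0,0,0],
  [0,0,15,0,0,0],
  [0,0,0,0,0,0],
  [0,0,0,0,0,0],
], grip=0)

```text
t: 7.15
position: [0.5832, -0.0648, 0.2994]
orientation: [0.766, 0.643, -0.001, -0.001]
contact_force: [0.1, -0.3, 0.9]
opening: 0.0748
gripper_force: 0.0
```

```bash
python3 - <<'E'
from h import *
from scipy.spatial.transform import Rotation as R
np.set_printoptions(precision=4,suppress=True)
o=arm.get_obs();print(o["position"],o["contact_force"],o["opening"],R.from_quat(o["orientation"]).as_matrix())
S=arm.camera("scene")
cv2.imwrite("pics/3c.png",cv2.resize(S[110:250,205:330],None,fx=4,fy=4,interpolation=cv2.INTER_CUBIC))
E
```

```text
[ 0.5832 -0.0648  0.2994] [ 0.0858 -0.3265  0.9024] 0.0747753673414694 [[ 0.1744  0.9847 -0.0018]
 [ 0.9847 -0.1744  0.0005]
 [ 0.0002 -0.0019 -1.    ]]
```

View pics/3c.png

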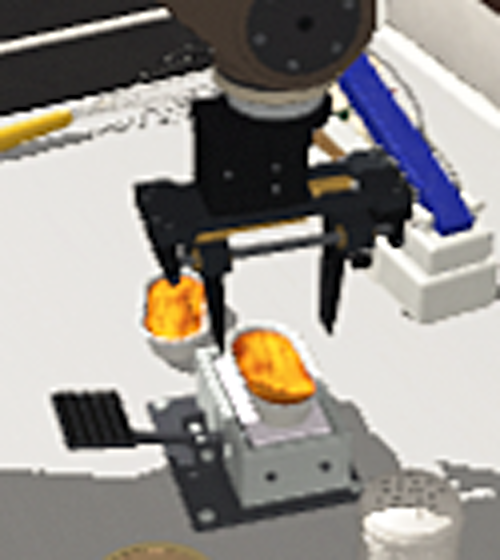

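The open fingers straddle the cake: the tips are at crop positions (220,350) and (330,330), the cake at (275,365). I'll wait for full opening and then go down.

Emit:
step_arm([
  [0,0,0,0,0,0],
  [0,0,0,0,0,0],
  [0,0,0,0,0,0],
  [0,0,10,0,0,0],
  [0,0,10,0,0,0],
  [0,0,10,0,0,0],
  [0,0,10,0,0,0],
  [0,0,6,0,0,0],
  [0,0,3,0,0,0],
  [0,0,0,0,0,0],
  [0,0,0,0,0,0],
])

```text
t: 8.3
position: [0.5831, -0.0648, 0.2513]
orientation: [0.766, 0.642, 0.0, 0.0]
contact_force: [-0.1, -0.0, -0.4]
opening: 0.095
gripper_force: 0.0
```

Emit:
step_arm([
  [0,0,2,0,0,0],
  [0,0,0,0,0,0],
  [0,0,0,0,0,0],
])

```text
t: 8.6
position: [0.583, -0.0648, 0.2493]
orientation: [0.766, 0.642, 0.0, 0.0]
contact_force: [0.3, -0.5, -0.7]
opening: 0.095
gripper_force: 0.0
```

Emit:
step_arm([
  [0,0,0,0,0,0],
  [0,0,0,0,0,0],
  [0,0,0,0,0,0],
  [0,0,0,0,0,0],
  [0,0,0,0,0,0],
  [0,0,0,0,0,0],
  [0,0,0,0,0,0],
  [0,0,0,0,0,0],
  [0,0,0,0,0,0],
  [0,0,0,0,0,0],
], grip=1)

```text
t: 9.6
position: [0.5831, -0.0648, 0.2491]
orientation: [0.766, 0.642, 0.0, 0.0]
contact_force: [-0.2, 0.7, -0.1]
opening: 0.057
gripper_force: 30.0
```

Gripped at 57 mm opening with 30 N. I'll lift gently: the foot has to end at least 10 cm above the 56 mm rim, so I'll rise about 150 mm.

Emit:
step_arm([
  [0,0,-2,0,0,0],
  [0,0,-4,0,0,0],
  [0,0,-8,0,0,0],
  [0,0,-12,0,0,0],
  [0,0,-16,0,0,0],
  [0,0,-20,0,0,0],
  [0,0,-20,0,0,0],
  [0,0,-20,0,0,0],
  [0,0,-16,0,0,0],
  [0,0,-12,0,0,0],
  [0,0,-8,0,0,0],
  [0,0,-4,0,0,0],
])

```text
t: 10.8
position: [0.5829, -0.0648, 0.392]
orientation: [0.766, 0.642, 0.0, 0.0]
contact_force: [0.5, -0.4, -1.5]
opening: 0.0575
gripper_force: 30.0
```

Emit:
step_arm([
  [0,0,-5,0,0,0],
  [0,0,-3,0,0,0],
  [0,0,0,0,0,0],
  [0,0,0,0,0,0],
  [0,0,0,0,0,0],
  [0,0,0,0,0,0],
  [0,0,0,0,0,0],
  [0,0,0,0,0,0],
])

```text
t: 11.6
position: [0.583, -0.0648, 0.399]
orientation: [0.766, 0.642, -0.0, -0.0]
contact_force: [-0.2, 0.1, -1.0]
opening: 0.0574
gripper_force: 30.0
```

```bash
python3 - <<'E'
from h import *
np.set_printoptions(precision=4,suppress=True)
o=arm.get_obs();print(o["position"],o["contact_force"],o["opening"],o["gripper_force"],np.abs(o["qvel"]).max())
S=arm.camera("scene")
cv2.imwrite("pics/4c.png",cv2.resize(S[70:250,195:345],None,fx=3.3,fy=3.3,interpolation=cv2.INTER_CUBIC))
E
```

```text
[ 0.583  -0.0648  0.399 ] [-0.2147  0.113  -0.9818] 0.05740658008937235 30.000032717362046 0.0022182139497062
```

View pics/4c.png

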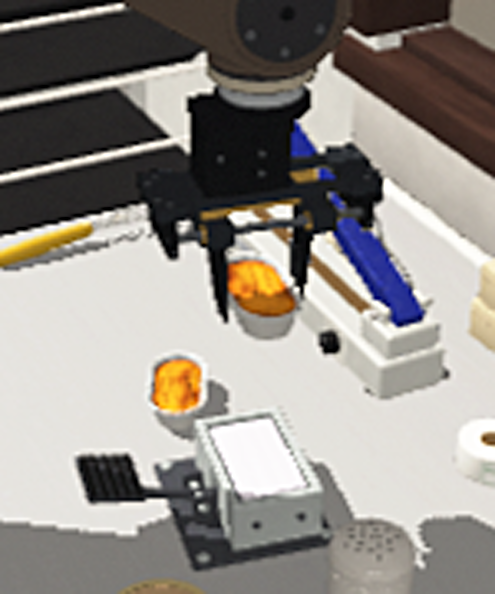

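The cake is held between the fingers at crop position (262,295), and the well below is empty. I'll check that it's level by comparing the cake's near end with its predicted projection, and check that it isn't creeping.

Emit:
step_arm([
  [0,0,0,0,0,0],
  [0,0,0,0,0,0],
  [0,0,0,0,0,0],
  [0,0,0,0,0,0],
  [0,0,0,0,0,0],
  [0,0,0,0,0,0],
  [0,0,0,0,0,0],
  [0,0,0,0,0,0],
  [0,0,0,0,0,0],
  [0,0,0,0,0,0],
])

```text
t: 12.65
position: [0.583, -0.0648, 0.3991]
orientation: [0.766, 0.642, 0.0, -0.0]
contact_force: [0.3, -0.1, -0.4]
opening: 0.0575
gripper_force: 30.0
```

```bash
python3 - <<'E'
from h import *
S=arm.camera("scene");print(arm.get_obs()["position"])
c=arm.get_calibration("scene");T=np.array(c["camera_from_world"])
def pr(w):
    p=T[:3,:3]@w+T[:3,3];return np.array([c["cx"]+c["fx"]*p[0]/-p[2],c["cy"]-c["fy"]*p[1]/-p[2]])
ex=np.array([.985,-.174,0]);ey=np.array([.174,.985,0]);C=np.array([.583,-.0648,0])
B=cv2.resize(S[120:180,245:305],None,fx=9,fy=9,interpolation=cv2.INTER_CUBIC)
t=np.linspace(0,2*np.pi,73)
for z,a,b in((.232,.0295,.0535),(.204,.026,.050)):
    # stadium outline
    P=[C+ex*a*np.cos(k)+ey*(a*np.sin(k)+np.sign(np.sin(k))*(b-a))+[0,0,z] for k in t]
    for p in P: u=(pr(p)-[245,120]+.5)*9; cv2.circle(B,(int(u[0]),int(u[1])),1,(255,0,255),-1)
cv2.imwrite("pics/5c.png",B)
E
```

```text
[ 0.58301617 -0.06483157  0.39913147]
```

View pics/5c.png

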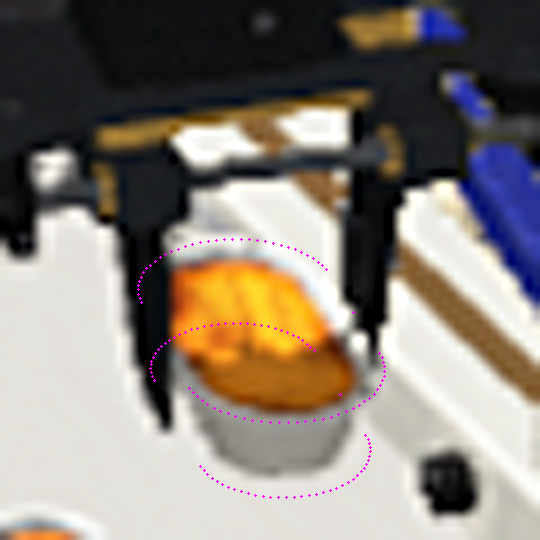

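The cake's outline follows the predicted level outline to within 1–2 px at both ends: rim at (285,410) against a predicted (285,422), far end at about 245 against 240. It is level and still, so I'll hand in.

```bash
python3 -c "
from rig import arm
print(arm.finish_job())"
```

```text
the job is handed in; nothing more can be done
None
```

I pressed the pedal to its stop and it sprang back. I then gripped the raised cake by its long sides and handed in at about 13 s, holding it steady and level to within what the camera shows, its foot about 15 cm above the stand's rim. The other things were not touched. At the stop the fingertips pressed with about 55 N: under the 120 N wrist limit, but over 40 N if that limit also covers the fingers.

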